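# Set the wax pot on the warmer's narrow bar and lay a spatula across it

## Robot

A 6-joint arm with a two-finger parallel gripper is mounted at the origin on the work surface. World frame = base frame: x ahead of the robot, y to its left, z up, the work surface at z = 0. Lengths are in m, angles in rad, forces in N, time in s.
With the tool pointing down it reaches from about 0.3 to 0.825 m from the base axis. Payload 5.4 kg.
Tool frame: the origin (TCP) lies at the very end of the fingers, on their centre line; the grasp point (between the pads) lies 19 mm behind it; z points along the fingers, y is the line along which they close (so a half turn about z gives the same grasp; the last joint's range is limited). The gripper opens to 92 mm and grips with 3 to 60 N. Pads are 20 mm wide; open, the fingers measure 128 mm over their backs; the gripper's body (75 mm by 189 mm) begins 69 mm behind the grasp point.
Start: joints at [0.942, 0.158, 1.597, -0, 1.386, -0.21], TCP at [0.234, 0.525, 0.215] pointing down, gripper open.
Joint ranges: [-2.91, 2.91], [-0.94, 2.29], [0.18, 2.7], [-1.29, 4.43], [0.17, 2.64], [-3, 3]. Speed limits (rad/s): [2.57, 2.57, 3.14, 3.14, 3.14, 3.14].

## Interface

Orientations are given as a rotation vector (axis times angle).
In Python, from workcell import bot gives the robot as it stands. Calls block until the motion is done:
- bot.goto(position, orientation): joint-space move of the TCP to a pose.
- bot.line_to(position, rot=None, max_speed=0.15): straight line of the TCP; rot=None keeps the orientation; max_speed is the mean speed in m/s.
- bot.set_joints(angles): joint-space move.
- bot.set_gripper(opening, newtons=None): opening from 0.0 (shut) to 1.0 (fully open); newtons is the grip in N (None keeps the last); returns when the fingers have stopped.
- bot.hold(seconds).
- bot.inverse_kinematics(position, orientation): joint angles nearest the present ones, or None.
- bot.read_camera(name): name is "scene" or "top" or "wrist"; returns a dict with "pixels" (480x640x3 uint8, blue, green, red), "fx", "fy", "cx", "cy" (pixels), "R" (3x3) and "t" (3): a world point X has camera coordinates R X + t. Camera axes: x right, y down, z forward; pixel columns grow to the right and rows downward; lengths in m; the calibration is good to about 2 mm. A picture is of the moment at which its call begins. There is no depth.
A pose or a line that the arm cannot do raises bot.MotionError and nothing moves.
- bot.job_done(): hands the job in; it is judged then, once.
Readings, each from a call of its own:
- bot.current_clock(): time.
- bot.current_joints(): joint angles.
- bot.current_joint_vel(): joint speeds.
- bot.current_effort(): joint torques, N m.
- bot.current_ee_pos(): TCP position.
- bot.current_tool_rot(): TCP orientation.
- bot.current_contact_force(): force on the tool from outside, world axes, zero at the start.
- bot.current_ft_torque(): the same for the moment, N m.
- bot.current_opening(): opening from 0.0 (shut) to 1.0 (fully open).
- bot.current_grip_force(): force on a finger pad.
Only numpy, scipy, OpenCV 4.12 (cv2) and the standard library are available. Lean on these libraries where they do the work, as an engineer would, in place of code of your own. Each camera call takes 0.05 s, during which the arm holds its last target. There are 200 camera calls.

## Task

Get the waxing place ready: without lifting it, slide the empty steel pot from the warmer's deck out along the narrow raised bar, centred on the bar, until it stands against the stop at the bar's end. Then take the long, wide wooden spatula from the tray and lay it flat across the middle of the pot's rim, with about the same length sticking out on both sides, and let go. Leave the other two sticks in the tray and do not knock over the pot or the small bottle beside the bar.

Things in the scene. Friction and masses are not known exactly. Their poses are not given: they have to be found in the camera images.
- warmer: pot warmer, fixed: a white block (deck, 130 mm in x, 55 mm high) from y = -140 to 0 mm, continued level by a steel bar 44 mm wide (x) from y = 0 to 145 mm, where the face of a stop stands 18 mm above the bar. Origin: on the table under the middle of the line where deck and bar meet; +y runs along the bar to the stop, z up
- bar_home (a point): point on top of the bar (55 mm above the table), over which the middle of the pot stands when it touches the stop: 100 mm along +y from the warmer's origin; axes as the warmer's
- pot: empty, open, straight-sided round steel pot, 90 mm outside diameter, 60 mm high, wall 3 mm, about 0.25 kg, loose, starts upright on the deck up to about 22 mm to either side of the bar's middle line. Origin: centre of its underside; z up its axis
- pot_rim (a point): centre of the pot's open mouth, at rim height, 60 mm above its underside
- tray: shallow aluminium tray, fixed, 220 x 210 mm, walls 20 mm high and 4 mm thick, floor about 4 mm thick. Origin: centre of its underside. Three wooden sticks lie in it, each roughly along the tray's x, side by side 55 mm apart in any order
- spatula: the long, wide wooden spatula: flat stick with round ends, 170 mm long (x), 24 mm wide (y), 8 mm thick; the only one that is both long and wide. Origin: centre of its underside
- stick_narrow: long narrow wooden stick, 170 x 12 x 8 mm, stays in the tray. Origin: centre of its underside; x along it
- stick_short: short wide wooden stick, 110 x 24 x 8 mm, stays in the tray. Origin: centre of its underside; x along it
- small_bottle: small clear bottle, 36 mm diameter, 90 mm high, standing on the table beside the bar. Origin: centre of its underside
Things that resemble listed ones, but are neither listed nor needed, are in the scene too. What is shaped like the spatula but red or turquoise is not meant.

How it is judged:
By the outcome, as a careful person would: the job done as asked, in the order asked, and still so for the second after the job is handed in, with the robot touching nothing.
It also fails if it takes over 61 s, if anything falls off the work surface, if the arm or the gripper's body presses on something with over 40 N, if the wrist force passes 120 N, or if a joint passes its speed limit or range.

## Working session

There is one attempt and no reset: what is moved stays moved. The work goes in short steps, each a Python script; the robot and the scene stay as the last script left them, time stands still between calls to the robot, and variables do not carry over. Pictures are saved under pics/ and viewed, at most 10 in all, crops included, and the job is handed in when it is done.

```bash
mkdir -p pics; ls; python3 - <<'E'
from workcell import bot
import cv2,numpy as np
for n in("top","scene"):
    c=bot.read_camera(n);cv2.imwrite(f"pics/{n}0.png",c["pixels"]);print(n,c["fx"],c["fy"],c["cx"],c["cy"],np.round(c["R"],3).tolist(),np.round(c["t"],3), np.round(-c["R"].T@c["t"],3))
print(bot.current_tool_rot(),bot.current_clock())
E
```

```text
pics
top 490.51642271522235 490.51642271522235 320.83401413332257 241.45643308553863 [[-0.002, -1.0, 0.019], [-0.987, -0.001, -0.16], [0.16, -0.019, -0.987]] [-0.147  0.438  1.192] [ 0.241 -0.124  1.249]
scene 497.00094856323994 497.00094856323994 317.1005127773958 234.72091731099292 [[-0.356, 0.934, 0.013], [0.672, 0.266, -0.691], [-0.649, -0.237, -0.723]] [ 0.298 -0.194  1.475] [1.194 0.123 0.929]
[-6.52939594e-01 -3.07226950e+00  2.46583702e-03] 0.1
```

View pics/top0.png

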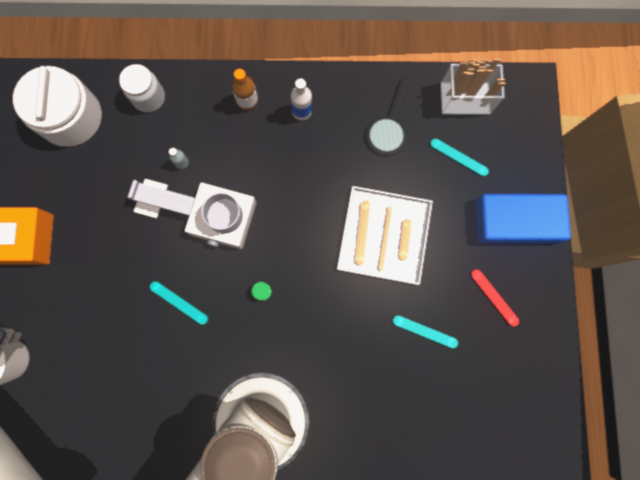

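View pics/scene0.png

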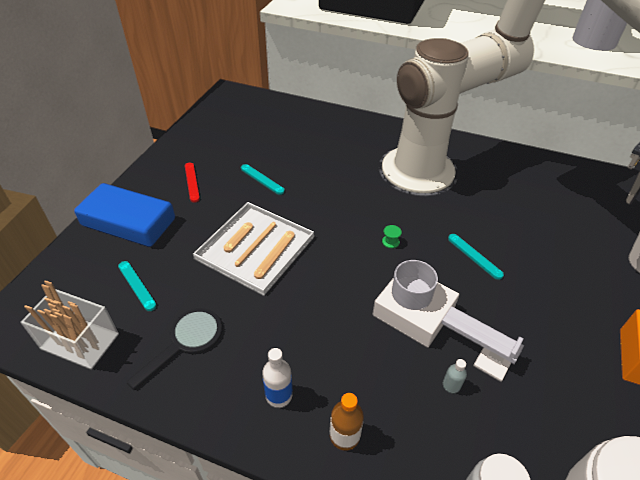

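Top view: the warmer deck is at (222,215), with the bar running left to the stop at (132,190). The pot rim is at (221,213) and the small bottle at (178,157).

Could be taken for the spatula:
- **Tray sticks:** (362,233) long and wide, (385,238) long and narrow, (405,240) short and wide.
- **Turquoise:** (460,157), (180,302), (426,332).
- **Red:** (495,298).
- **Sticks in the cup:** (478,78).

By the description I choose (362,233). Next I measure and check it in a crop.

```bash
cat > h.py <<'E'
import cv2,numpy as np
from workcell import bot
from scipy.spatial.transform import Rotation as Ro
def ray(c,uv,z):
    uv=np.atleast_2d(np.asarray(uv,float)); d=np.c_[(uv[:,0]-c["cx"])/c["fx"],(uv[:,1]-c["cy"])/c["fy"],np.ones(len(uv))]@c["R"]
    o=-c["R"].T@c["t"]; return o+d*((z-o[2])/d[:,2])[:,None]
def proj(c,X):
    p=np.atleast_2d(X)@c["R"].T+c["t"]; return np.c_[c["cx"]+c["fx"]*p[:,0]/p[:,2],c["cy"]+c["fy"]*p[:,1]/p[:,2]]
def down(yaw):  # tool z down, tool y (closing line) at angle yaw in world xy
    y=np.array([np.cos(yaw),np.sin(yaw),0]);z=np.array([0,0,-1.]);return Ro.from_matrix(np.c_[np.cross(y,z),y,z]).as_rotvec()
def wood(c):
    h=cv2.cvtColor(c["pixels"],cv2.COLOR_BGR2HSV); m=cv2.inRange(h,(5,60,120),(25,255,255)); return cv2.findContours(m,cv2.RETR_EXTERNAL,cv2.CHAIN_APPROX_NONE)[0]
def big(a,u0,u1,v0,v1,f): return cv2.resize(a[v0:v1,u0:u1],None,fx=f,fy=f,interpolation=cv2.INTER_CUBIC)
E
python3 - <<'E'
from h import *
c=bot.read_camera("top");p=c["pixels"]
for k in wood(c):
    (x,y),_,_=cv2.minAreaRect(k)
    if cv2.contourArea(k)>60 and 340<x<435 and 185<y<285:
        W=ray(c,k[:,0],.012)[:,:2].astype(np.float32); r=cv2.minAreaRect(W); print("stick",(x,y),r)
# white blobs -> quads
h=cv2.cvtColor(p,cv2.COLOR_BGR2HSV)
m=cv2.inRange(h,(0,0,110),(179,70,255))
for k in cv2.findContours(m,cv2.RETR_EXTERNAL,cv2.CHAIN_APPROX_NONE)[0]:
    a=cv2.contourArea(k);x,y,w,hh=cv2.boundingRect(k)
    if 120<x<435 and 130<y<300 and a>60: print("white",x,y,w,hh,a,cv2.approxPolyDP(cv2.convexHull(k),3,True)[:,0].tolist())
a=big(p,120,270,135,260,5);b=big(p,335,440,180,285,5)
cv2.imwrite("pics/cropw.png",a);cv2.imwrite("pics/cropt.png",b)
E
```

```text
stick (404.3231506347656, 239.09144592285156) ((0.44814956188201904, -0.36146804690361023), (0.02330416440963745, 0.10594718158245087), 82.15641784667969)
stick (384.2969970703125, 237.9702911376953) ((0.4515658915042877, -0.31013724207878113), (0.011171351186931133, 0.1643437296152115), 80.45626068115234)
stick (361.506103515625, 232.44512939453125) ((0.46591147780418396, -0.2518208920955658), (0.022817496210336685, 0.16655893623828888), 82.96930694580078)
white 336 185 98 101 7200.5 [[353, 185], [433, 201], [418, 285], [336, 268]]
white 127 178 129 71 4784.0 [[132, 181], [146, 178], [203, 182], [253, 196], [255, 205], [242, 247], [213, 245], [134, 212], [127, 196]]
white 168 147 19 16 164.5 [[168, 150], [180, 150], [186, 161], [174, 161]]
```

View pics/cropw.png

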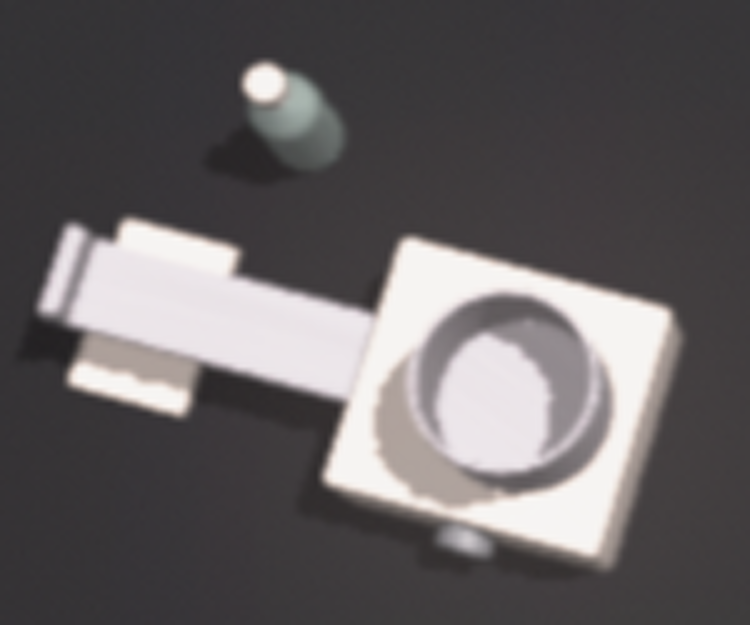

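View pics/cropt.png

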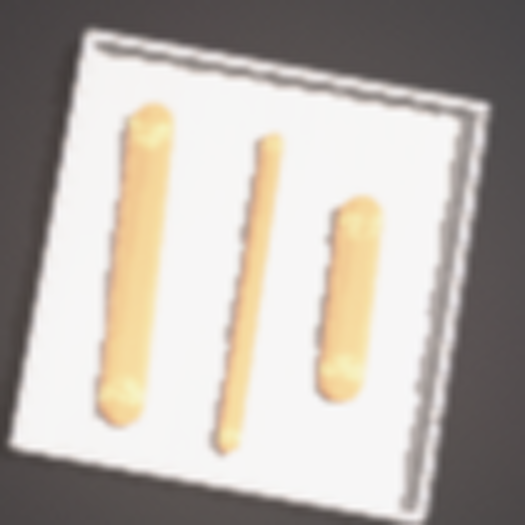

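The crop confirms the choice: the left stick measures 167 x 23 mm, the narrow one 164 x 11 and the short one 106 x 23. Warmer crop: the deck's corners are near (405,237), (675,308), (603,560) and (325,482), and the rim centre is near (505,382).

```bash
python3 - <<'E'
from h import *
c=bot.read_camera("top")
f=lambda L:np.array(L)/5.+[120,135]-.4
D=ray(c,f([(405,237),(325,482),(675,308),(603,560)]),.055)[:,:2]
print("deck",D.round(4).tolist(),np.linalg.norm(D[0]-D[1]),np.linalg.norm(D[0]-D[2]))
O=(D[0]+D[1])/2; B=ray(c,f([(370,314),(338,398),(100,238),(72,324)]),.055)[:,:2]
print("bar",B.round(4).tolist(),np.linalg.norm(B[2]-B[3]))
rim=ray(c,f([(505,288),(505,474),(408,382),(604,382)]),.115)[:,:2]
print("rim",rim.round(4).tolist(),rim.mean(0))
ax=(B[2:].mean(0)-B[:2].mean(0));ax/=np.linalg.norm(ax);print("O",O,"axis ang",np.degrees(np.arctan2(ax[1],ax[0])),"deck edge", np.degrees(np.arctan2(*(D[0]-D[2])[::-1])),np.degrees(np.arctan2(*(D[0]-D[1])[::-1]))+90)
print("bottle",ray(c,f([(265,82)]),.09),ray(c,f([(312,140)]),.0))
# move over pot and look with wrist
th=np.arctan2(ax[1],ax[0]);P=rim.mean(0)
bot.goto([P[0]+.0,P[1]+.03,.33],down(th))
print(bot.current_joints(),bot.current_clock())
w=bot.read_camera("wrist");cv2.imwrite("pics/w1.png",w["pixels"]);print((-w["R"].T@w["t"]).round(3),proj(w,[[*P,.115],[*O,.055]]))
E
```

```text
deck [[0.585, 0.1544], [0.4602, 0.189], [0.5488, 0.0188], [0.4215, 0.0516]] 0.129465055402168 0.14033236370314028
bar [[0.5453, 0.1703], [0.5025, 0.1844], [0.584, 0.306], [0.5398, 0.3173]] 0.045586015763064945
rim [[0.5429, 0.0923], [0.4531, 0.0895], [0.4971, 0.1364], [0.4974, 0.0443]] [0.49762848 0.0906165 ]
O [0.52262426 0.17167699] axis ang 74.22161170865937 deck edge 75.05834434025957 74.5068752242784
bottle [[0.6532569  0.21751934 0.09      ]] [[0.65350121 0.21794251 0.        ]]
[ 2.73090235e-03 -5.83898193e-02  1.59744709e+00  3.05072955e-04
  1.60302294e+00 -1.29369869e+00] 2.0083
[0.418 0.143 0.5  ] [[284.27371208 214.99548545]
 [366.95357049 204.11545687]]
```

View pics/w1.png

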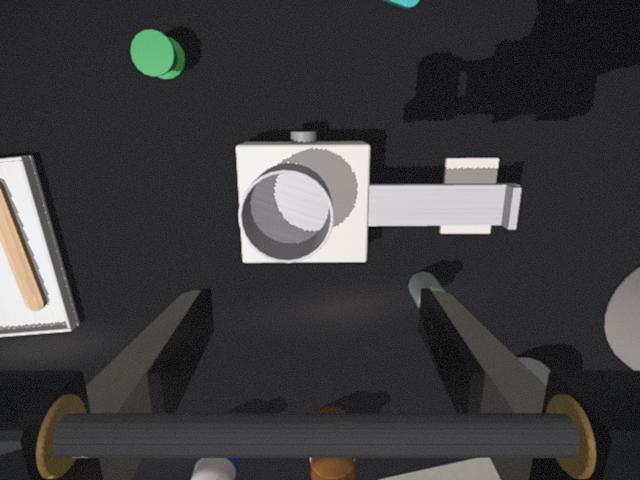

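The wrist view agrees with the top view: the rim is at (286,214), the deck/bar line at u=369, the bar's middle at v≈205 and the stop face at u≈505. I now refine the bar's line and grip the pot's rear wall.

```bash
python3 - <<'E'
from h import *
w=bot.read_camera("wrist");g=cv2.cvtColor(w["pixels"],cv2.COLOR_BGR2GRAY)
def span(u):
    v=np.where(g[160:250,u]>110)[0]+160; return v.min(),v.max()+1
us=[376,390,405,420,435,500,501]; 
for u in us: print(u,span(u),end=' ')
us=[u for u in us if 36<span(u)[1]-span(u)[0]<47]
M=ray(w,[(u,np.mean(span(u))-.5) for u in us],.055)[:,:2]
vx,vy,x0,y0=cv2.fitLine(M.astype(np.float32),cv2.DIST_L2,0,.001,.001).ravel()
if vy<0: vx,vy=-vx,-vy
print("\nwrist axis",np.degrees(np.arctan2(vy,vx)),"line x at y=.1717",x0+(.1717-y0)*vx/vy, "at .31",x0+(.31-y0)*vx/vy)
m=cv2.inRange(g[160:270,236:340],0,0) # unused rows kept simple: rim from ellipse points
R=ray(w,[(240,214),(332,212),(286,166),(286,261)],.115)[:,:2];print("rim",R.round(4).tolist(),R.mean(0))
print("junction",ray(w,[(369,205)],.055),"stop foot",ray(w,[(503,204.5)],.055))
E
```

```text
376 (np.int64(185), np.int64(227)) 390 (np.int64(185), np.int64(226)) 405 (np.int64(185), np.int64(226)) 420 (np.int64(184), np.int64(226)) 435 (np.int64(185), np.int64(226)) 500 (np.int64(184), np.int64(226)) 501 (np.int64(184), np.int64(226)) 
wrist axis 74.673454 line x at y=.1717 0.5238532 at .31 0.5617567
rim [[0.4855, 0.0509], [0.5069, 0.1346], [0.4544, 0.1055], [0.5419, 0.079]] [0.49717382 0.09249133]
junction [[0.52411749 0.17363602 0.055     ]] stop foot [[0.56260773 0.31284814 0.055     ]]
```

```bash
cat >> h.py <<'E'
TH=np.radians(74.6);O=np.array([.5234,.1726]);AY=np.array([np.cos(TH),np.sin(TH)]);AX=np.array([AY[1],-AY[0]])
def W(x,y,z): return [*(O+x*AX+y*AY),z]
def inW(p): d=np.asarray(p)[:2]-O; return d@AX,d@AY
E
python3 - <<'E'
from h import *
px,py=inW((.4974,.0916));print(px,py)
bot.set_gripper(.33,15)
gy=py-.0435
bot.goto(W(px,gy,.15),down(TH))
bot.line_to(W(px,gy,.09),max_speed=.08)
print("F",bot.current_contact_force())
bot.set_gripper(0.,15)
print("open mm",bot.current_opening()*92,bot.current_grip_force(),bot.current_contact_force())
bot.line_to(W(0,gy+.03,.09),max_speed=.05)
print("F",bot.current_contact_force(),bot.current_opening()*92)
bot.line_to(W(0,.1-.0435-.008,.09),max_speed=.05)
print("F",bot.current_contact_force(),bot.current_opening()*92,inW(bot.current_ee_pos()),bot.current_clock())
c=bot.read_camera("top");cv2.imwrite("pics/t2.png",big(c["pixels"],110,260,130,250,5))
E
```

```text
-0.003556434993655301 -0.08499618679761996
F [-0.00587673  0.87194118  0.23380913]
open mm 4.7907722633376 14.473555879667401 [1.5098609  0.72839243 1.58794305]
F [-0.75196421 -1.94443231  5.41585906] 5.017846444611564
F [-1.85726543 -5.57922065  6.78227282] 4.981195296910374 (np.float64(0.00014503827378625246), np.float64(0.04810285608690225)) 9.1583
```

View pics/t2.png

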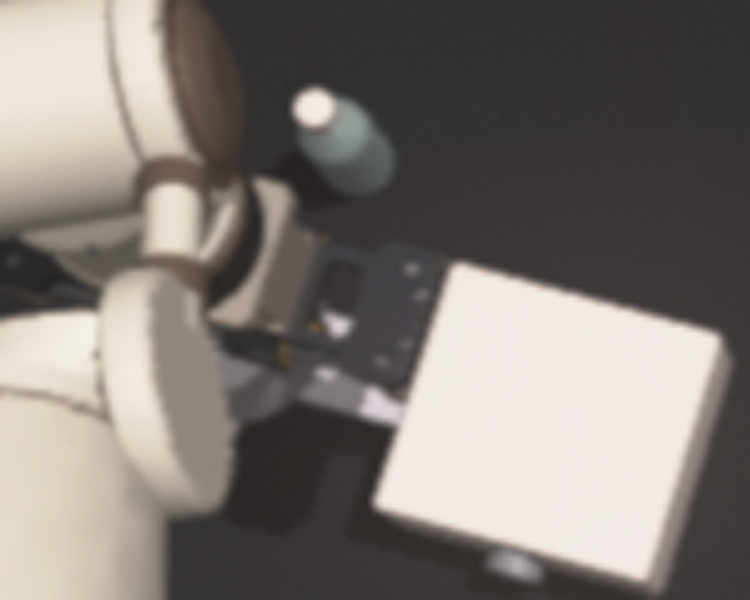

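The pot followed the gripper along the bar and the bottle still stands at about (340,140) in the crop. Next I creep to the stop, release and look.

```bash
python3 - <<'E'
from h import *
y0=inW(bot.current_ee_pos())[1]
for i in range(1,15):
    bot.line_to(W(0,.0485+.001*i,.09),max_speed=.02)
    f=bot.current_contact_force()[:2]@AY; print(i,round(f,1),end=' ')
    if f<-12: break
print(inW(bot.current_ee_pos()),bot.current_contact_force())
bot.set_gripper(.33)
bot.line_to(W(0,inW(bot.current_ee_pos())[1],.16),max_speed=.12)
bot.goto(W(0,.07,.33),down(TH)); bot.hold(.2)
w=bot.read_camera("wrist");cv2.imwrite("pics/w2.png",w["pixels"])
print(proj(w,[W(0,.1,.115),W(0,.055,.115),W(0,.145,.115),W(-.045,.1,.115),W(.045,.1,.115)]).round(1).tolist(),bot.current_clock())
E
```

```text
1 -6.4 2 -5.7 3 -6.4 4 -6.2 5 -5.4 6 -5.8 7 -5.9 8 -5.1 9 -6.3 10 -9.7 11 -13.2 (np.float64(0.00012868904867439565), np.float64(0.057246904542838775)) [ -3.30339897 -12.78142169  10.37119583]
[[349.2, 208.4], [300.7, 208.4], [397.7, 208.5], [350.4, 159.3], [348.1, 254.4]] 14.2083
```

View pics/w2.png

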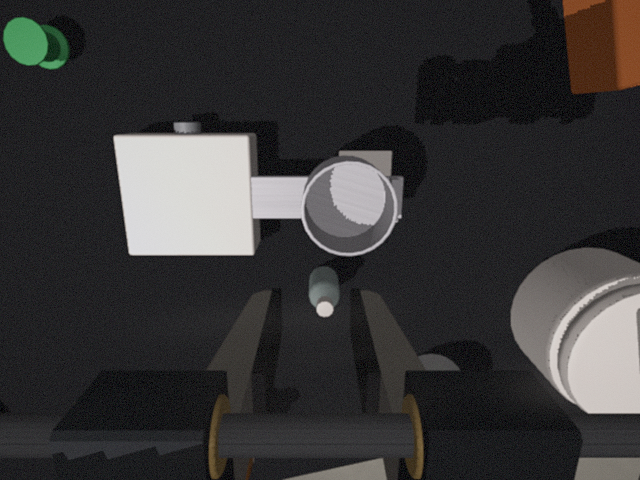

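The rim is centred at about (349.5,206.5), against a prediction of (349,208), and it touches the stop; the bottle stands at (324,300). I now check the centring numerically against the bar in the same view, then move over the tray and measure the spatula.

```bash
python3 - <<'E'
from h import *
w=bot.read_camera("wrist");g=cv2.cvtColor(w["pixels"],cv2.COLOR_BGR2GRAY)
v=np.where(g[165:235,282]>110)[0]+165; b=ray(w,[(282,v.min()-.5),(282,v.max()+.5)],.055);print("bar x",[inW(q) for q in b])
r=ray(w,[(302,206),(397.5,206),(349.5,157),(349.5,255.5)],.115);print("rim",[np.round(inW(q),4).tolist() for q in r],inW(r.mean(0)))
a=np.radians(83)
bot.goto([.40,-.25,.30],down(a));w=bot.read_camera("wrist")
cv2.imwrite("pics/w3.png",w["pixels"])
for k in wood(w):
    if cv2.contourArea(k)>300:
        q=ray(w,k[:,0],.012)[:,:2];s=cv2.minAreaRect(q.astype(np.float32));print(cv2.minAreaRect(k)[0],s)
print(bot.current_joints().round(2),bot.current_clock())
E
```

```text
bar x [(np.float64(-0.021755571897936934), np.float64(0.033601569343625)), (np.float64(0.023572016445748176), np.float64(0.03257395569783114))]
rim [[-0.0018, 0.0564], [-0.0018, 0.1451], [-0.0466, 0.0994], [0.0467, 0.1017]] (np.float64(-0.0008760370233170389), np.float64(0.10064339598848066))
(222.31948852539062, 244.48721313476562) ((0.44969111680984497, -0.363057017326355), (0.024193234741687775, 0.10921836644411087), 81.97332763671875)
(319.5, 246.5) ((0.4679550230503082, -0.253690630197525), (0.023426851257681847, 0.16978344321250916), 83.17298889160156)
(267.4790954589844, 230.02711486816406) ((0.4403260350227356, -0.3096015453338623), (0.012092781253159046, 0.1437312513589859), 80.62255859375)
[-0.81 -0.16  1.75  0.    1.55 -2.26] 16.1583
```

```bash
python3 - <<'E'
from h import *
S=[.467,-.2528];r=down(np.radians(83.1))
bot.set_gripper(36/92,10)
bot.goto([*S,.08],r); bot.line_to([*S,.0065],max_speed=.06);print(bot.current_contact_force())
bot.set_gripper(0,15);print(bot.current_opening()*92,bot.current_grip_force())
bot.line_to([*S,.10],max_speed=.1); bot.line_to([*S,.25],max_speed=.2)
print(bot.current_opening()*92,bot.current_contact_force())
bot.goto(W(0,.1,.25),down(TH));bot.hold(.2)
print(bot.current_opening()*92,bot.current_ee_pos(),bot.current_clock())
c=bot.read_camera("scene");cv2.imwrite("pics/s3.png",c["pixels"])
for k in wood(c):
    if cv2.contourArea(k)>60:print(cv2.minAreaRect(k))
E
```

```text
[ 0.89942522 -0.01103428 -1.39755984]
23.567029099637573 15.000195354223251
23.653459706060662 [ 0.66748327 -0.46984359 -0.11076938]
23.941817764260755 [0.55028759 0.26826096 0.25005211] 23.175
((64.0, 462.5), (33.0, 128.0), 90.0)
((343.7724609375, 410.2831726074219), (22.472837448120117, 37.051856994628906), 10.885526657104492)
((631.5, 372.0), (22.0, 15.0), 90.0)
((629.5, 330.0), (40.0, 19.0), 90.0)
((58.32300567626953, 311.34515380859375), (61.52314758300781, 34.52445602416992), 41.18592834472656)
((518.09228515625, 278.8384704589844), (16.124515533447266, 71.0718994140625), 29.744882583618164)
((254.4185028076172, 243.46324157714844), (4.634913921356201, 58.105995178222656), 42.709388732910156)
((237.50001525878906, 236.50001525878906), (8.485280990600586, 38.18376159667969), 45.0)
((189.2452850341797, 81.85848999023438), (49.917266845703125, 6.546084880828857), 85.36454010009766)
((140.28257751464844, 81.63824462890625), (51.3800048828125, 4.688857555389404), 74.24882507324219)
((251.42874145507812, 67.73888397216797), (39.643157958984375, 11.34591293334961), 78.31063079833984)
((430.3371276855469, 51.4606819152832), (23.31995391845703, 9.539981842041016), 32.00538635253906)
((151.8943328857422, 79.108154296875), (102.8375244140625, 19.864341735839844), 79.87532806396484)
((238.8715057373047, 50.9963264465332), (7.682579040527344, 53.977970123291016), 1.6365771293640137)
((130.08084106445312, 30.119888305664062), (50.8734130859375, 6.337619304656982), 82.56858825683594)
((216.80996704101562, 31.67000389099121), (63.78104019165039, 5.939697742462158), 81.8698959350586)
((200.80226135253906, 25.894411087036133), (52.23398971557617, 4.525688648223877), 85.36454010009766)
((173.86538696289062, 14.326929092407227), (30.790233612060547, 7.8446455001831055), 78.69007110595703)
((164.58824157714844, 58.852943420410156), (120.7827377319336, 7.518603324890137), 75.96376037597656)
```

View pics/s3.png

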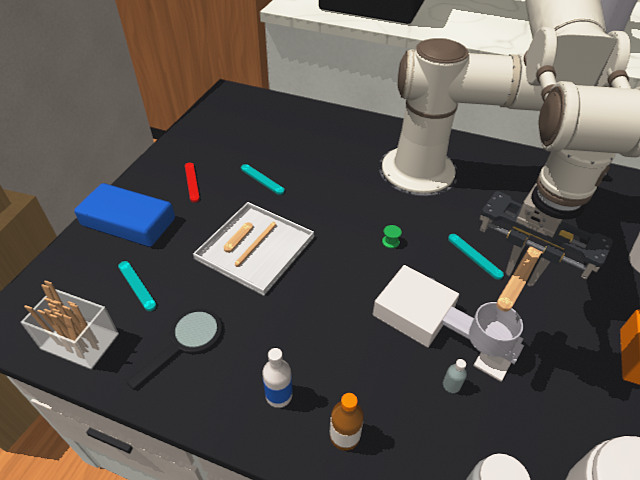

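The spatula is held by its middle, with its near end at about (507,303). The two other sticks are still in the tray at (238,237) and (255,243). Now I lower until contact and release.

```bash
python3 - <<'E'
from h import *
c=bot.read_camera("scene");print("near end pred",proj(c,[W(.085,.1,.2555)]))
bot.line_to(W(0,.1,.122),max_speed=.07)
f0=bot.current_contact_force()[2];z=.122
while z>.112:
    z-=.001;bot.line_to(W(0,.1,z),max_speed=.02);f=bot.current_contact_force()[2]-f0
    print(round(z,4),round(f,1),end=' ')
    if f>2:break
bot.set_gripper(34/92);bot.hold(.2)
bot.line_to(W(0,.1,.16),max_speed=.06);bot.line_to(W(0,.1,.24),max_speed=.15)
bot.goto(W(-.05,.08,.33),down(TH));bot.hold(.2)
w=bot.read_camera("wrist");cv2.imwrite("pics/w4.png",w["pixels"])
for k in wood(w):
    if cv2.contourArea(k)>300:
        s=cv2.minAreaRect(ray(w,k[:,0],.123)[:,:2].astype(np.float32));print(cv2.minAreaRect(k)[0],inW(s[0]),s)
print(bot.current_clock(),proj(w,[W(0,.1,.115)]))
E
```

```text
near end pred [[502.60631949 307.2882041 ]]
0.121 -0.3 0.12 0.4 0.119 -0.1 0.118 0.0 0.117 5.3 (338.0905456542969, 257.5042724609375) (np.float64(0.0014704070646084817), np.float64(0.09997044344789066)) ((0.5513653755187988, 0.2685905694961548), (0.02522183582186699, 0.17091742157936096), 74.57610321044922)
(596.0, 71.5) (np.float64(-0.1645146263322244), np.float64(0.31082346070265027)) ((0.44733327627182007, 0.5159513354301453), (0.07184876501560211, 0.11504799127578735), 87.15904235839844)
29.3583 [[337.42330698 258.59115921]]
```

View pics/w4.png

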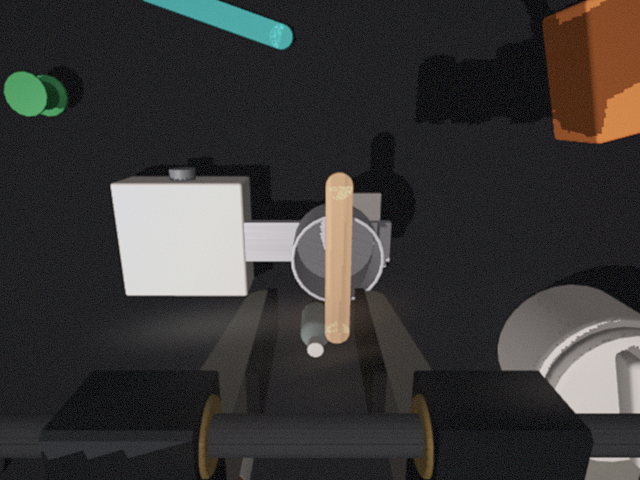

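The spatula lies across the rim's middle at (338,257), 171 mm long and 25 mm wide at rim height. It is within about 1.5 mm of centre, the pot stands at the stop, and the bottle stands at (315,335).

```bash
python3 - <<'E'
from workcell import bot
print(bot.job_done())
E
```

```text
the job is handed in; nothing more can be done
None
```

The job is handed in at about 29 s: the pot stands centred on the bar against the stop, the spatula lies flat across the middle of its rim, the other two sticks are still in the tray, and the bottle is standing.

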